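# Make up the night kit and the camp kit

## Task

Make up two kits from the gear on the shelf. In the blue tray, put the purple headlamp in the black padded compartment and the steel carabiner in the bare one; in the orange tray, put the white compass in the black padded compartment and the green cup in the bare one. Set each thing down without dropping it, flat on the compartment's floor and the same way up as it is now, and leave the red carabiner and the bamboo box where they are.

Things in the scene. Friction and masses are not known exactly. Their poses are not given: they have to be found in the camera images.
- headlamp: purple headlamp without its strap, a block 62 mm long (its x) by 42 mm wide (its y) on a slightly smaller black foot 4 mm high, 34 mm high over all; round black-rimmed lens (34 mm) on top, off-centre towards +x. Rests on its foot, lens up. Origin: centre of its underside; z up. About 90 g, the true mass varies.
- carabiner: steel (silver) locking carabiner lying flat: a closed loop of 11 mm round bar, 86 mm long (its x) by 51 mm wide (its y), 11 mm high, open in the middle, with a slightly thicker dark sleeve on the gate at +y. Origin: centre of the loop, at the underside; z up. About 180 g, the true mass varies.
- compass: white plastic compass lying flat, a plate 75 mm long (its x) by 45 mm wide (its y) and 12 mm thick, with a round dial (40 mm, dark face, red and white needle) that stands 4 mm higher, off-centre towards +x. Origin: centre of its underside; z up. About 50 g, the true mass varies.
- cup: green cup standing upright, open on top, round: 57 mm across at the foot, 60 mm at the rim, 65 mm high, wall 4 mm, firm. Origin: centre of its underside; z up. About 80 g, the true mass varies.
- red_carabiner: red locking carabiner lying flat: a closed loop of 11 mm round bar, 86 mm long (its x) by 51 mm wide (its y), 11 mm high, open in the middle, with a slightly thicker dark sleeve on the gate at +y. Origin: centre of the loop, at the underside; z up. Not part of any kit: leave it where it lies. About 90 g.
- bamboo_box: small bamboo box with closed lid (the lid does not come off), 70 mm (its x) by 55 mm (its y), 46 mm high, brass catch at -x. Origin: centre of its underside; z up. Loose, about 220 g. Not part of any kit: leave it where it stands.
- blue_tray: blue plastic tray, fixed, 232 (its x) x 118 mm (its y), walls 14 mm high, 4 thick. Origin: centre of underside; z up. A divider like the walls across its middle makes two compartments, each 110 x 110 mm inside, floor 3 mm above the origin: padded (flat black firm foam floor) centred at x = +58 mm, y = 0; bare (blue floor) at x = -58 mm, y = 0.
- orange_tray: orange plastic tray, fixed, 232 (its x) x 118 mm (its y), walls 14 mm high, 4 thick. Origin: centre of underside; z up. A divider like the walls across its middle makes two compartments, each 110 x 110 mm inside, floor 3 mm above the origin: padded (flat black firm foam floor) centred at x = -58 mm, y = 0; bare (orange floor) at x = +58 mm, y = 0.

How it is judged:
At the end, for the whole second after the job is handed in: Headlamp (padded) and steel carabiner (bare) in the blue tray, compass (padded) and cup (bare) in the orange tray: centre within 40 mm of the compartment's centre on both tray axes, underside 0 to 7 mm above the tray's underside, upright within 0.1 rad, still, released (x of headlamp in the frame of blue_tray between 0.018 and 0.098 m and y of headlamp in the frame of blue_tray between -0.04 and 0.04 m and z of headlamp in the frame of blue_tray between 0 and 0.007 m and angle between each of headlamp, carabiner, compass, cup's own z axis and vertical below 0.1 rad and linear speed of each of headlamp, carabiner, compass, cup below 0.02 m/s and angular speed of each of headlamp, carabiner, compass, cup below 0.2 rad/s and x of carabiner in the frame of blue_tray between -0.098 and -0.018 m and y of carabiner in the frame of blue_tray between -0.04 and 0.04 m and z of carabiner in the frame of blue_tray between 0 and 0.007 m and x of compass in the frame of orange_tray between -0.098 and -0.018 m and y of compass in the frame of orange_tray between -0.04 and 0.04 m and z of compass in the frame of orange_tray between 0 and 0.007 m and x of cup in the frame of orange_tray between 0.018 and 0.098 m and y of cup in the frame of orange_tray between -0.04 and 0.04 m and z of cup in the frame of orange_tray between 0 and 0.007 m); the robot touches nothing.
It fails at once if the red carabiner is moved by more than 15 mm (distance of red_carabiner from where it was at the start of the episode above 0.015 m).
It fails at once if the bamboo box is moved by more than 15 mm (distance of bamboo_box from where it was at the start of the episode above 0.015 m).
It fails at once if a thing is dropped into its tray: falling free with its underside more than 40 mm above the tray's underside ((horizontal distance between headlamp and blue_tray below 0.13 m and z of headlamp in the frame of blue_tray above 0.04 m and contact force between headlamp and anything else below 0.001 N) or (horizontal distance between carabiner and blue_tray below 0.13 m and z of carabiner in the frame of blue_tray above 0.04 m and contact force between carabiner and anything else below 0.001 N) or (horizontal distance between compass and orange_tray below 0.13 m and z of compass in the frame of orange_tray above 0.04 m and contact force between compass and anything else below 0.001 N) or (horizontal distance between cup and orange_tray below 0.13 m and z of cup in the frame of orange_tray above 0.04 m and contact force between cup and anything else below 0.001 N)).
It also fails if it takes over 112 s, if anything falls off the work surface, if the arm or the gripper's body presses on something with over 40 N, if the wrist force passes 120 N, or if a joint passes its speed limit or range.

## Robot

A 6-joint arm with a two-finger parallel gripper is mounted at the origin on the work surface. World frame = base frame: x ahead of the robot, y to its left, z up, the work surface at z = 0. Lengths are in m, angles in rad, forces in N, time in s.
With the tool pointing down it reaches from about 0.3 to 0.875 m from the base axis. Payload 6.4 kg.
Tool frame: the origin (TCP) lies on the mounting face of the last link; the fingertips stand 173 mm ahead of it and the grasp point (between the pads) lies 155 mm ahead of it; y points along the fingers, x is the direction in which the jaws open and shut, and the axes are right-handed (so a half turn about y gives the same grasp; the last joint's range is limited). The gripper opens to 85 mm and grips with 20 to 120 N. Pads are 22 mm wide; open, the fingers measure 114 mm over their backs; the gripper's body (76 mm by 85 mm) begins 54 mm behind the grasp point. The pads swing forward as they close: fully open they stand 13 mm farther back than shut.
Start: joints at [-1.504, 0.181, 1.607, -0, 1.354, -0.206], TCP at [0.155, -0.554, 0.405] pointing down, gripper open.
Joint ranges: [-2.99, 2.99], [-0.89, 2.07], [0.3, 2.58], [-1.14, 4.28], [0, 2.63], [-3.12, 3.12]. Speed limits (rad/s): [2.57, 2.57, 3.01, 3.14, 3.14, 3.14].

## Interface

Orientations are given as a unit quaternion [w, x, y, z].
In Python, from bench import * gives the robot as it stands.
- The arm moves only by the tool move_arm, never from a script. Its argument "moves" is a list of rows, each a list of 3 entries, a list of its own where there are three numbers: the opening, from 0 (shut) to 1 (fully open), then the shift along the tool's x, y, z in m, then the turn, a rotation vector about the tool's x, y, z in rad. In form: [[gripper, [x, y, z], [ax, ay, az]], ...]. A call has 1 to 8 rows; each row shifts and turns the commanded pose from where the row before left it, along the tool's axes as they then stand; what a row does not reach is not made up. A row lasts 1/12 s, in which the tool goes at most 41.7 mm and 7.16 degrees, less where a joint would pass 70% of its speed; a pose out of reach is approached as far as the arm can. A call is refused whole if a number of a shift passes 0.0417 or a number of a turn 0.125, either way. A call with a gripper value outside its range is refused whole. The fingers move at their own pace and stop on an object; the grip force is fixed at half the most. Time passes only in rows, so rows that do not move let the fingers close. It gives the time, the measured TCP pose, the force and the opening at its end, in the units of the state.
- get_obs(): the state, without advancing time (a new reading comes with each control period).
- camera(name): name is "scene" or "top" or "wrist"; returns a dict with "pixels" (420x560x3 uint8, red, green, blue), "z_map" (420x560 float32, m along the optical axis (not along the pixel's ray), 0 where there is no reading), "fov_y" (degrees; the focal length in pixels is half the picture's height over the tangent of half this angle, whatever the lens; pixels are square), "cx", "cy" (the principal point, pixels), "cam_to_world" (4x4, takes a point from camera to world coordinates). Camera axes: x right, y down, z forward; pixel columns grow to the right and rows downward; lengths in m; the calibration is good to about 2 mm. A picture is of the moment at which its call begins.
- hand_in(): hands the job in, once; it reports no verdict.
The state is a dict: "time_s": time; "q": joint angles; "dq": joint speeds; "joint_efforts": joint torques, N m; "eef_pos": TCP position; "eef_rot": TCP orientation; "wrist_force": force on the tool from outside, world axes, zero at the start; "torque": the same for the moment, N m; "opening": opening from 0.0 (shut) to 1.0 (fully open).
Only numpy, scipy, OpenCV 4.12 (cv2) and the standard library are available. Lean on these libraries where they do the work, as an engineer would, in place of code of your own. Each camera call takes 0.05 s, during which the arm holds its last target. There are 200 camera calls.

## Working session

There is one attempt and no reset: what is moved stays moved. The work goes in short steps, Python scripts to look and compute and a tool call to move; the robot and the scene stay as the last step left them, time stands still between calls to the robot, and variables do not carry over. Pictures are saved under pics/ and viewed, about 12 in all and at most 16, crops included, and the job is handed in when it is done.

Besides the shell and the picture viewer there is one more tool, called after "Emit:" by a JSON object that holds its "fn" and its "kwargs", one argument or row to a line. move_arm: Moves the arm, as the interface text tells. Its arguments: {"type":"object","properties":{"moves":{"type":"array","items":{"type":"array"}}},"required":["moves"]}

```bash
ls; mkdir -p pics; cat > h.py <<'E'
from bench import *
import numpy as np, cv2
def shot(name,fn,crop=None,s=1):
    c=camera(name); im=c["pixels"][:,:,::-1]
    if crop: x0,y0,x1,y1=crop; im=im[y0:y1,x0:x1]
    cv2.imwrite("pics/"+fn,cv2.resize(im,None,fx=s,fy=s,interpolation=cv2.INTER_CUBIC)); return c
def cloud(c):
    z=c["z_map"]; f=210/np.tan(np.radians(c["fov_y"]/2))
    v,u=np.mgrid[0:420,0:560]
    P=np.stack([(u-c["cx"])*z/f,(v-c["cy"])*z/f,z,np.ones_like(z)],-1)@np.array(c["cam_to_world"]).T
    P=P[...,:3]; P[z==0]=np.nan; return P
E
python3 - <<'E'
from h import *
o=get_obs(); print(o)
for n in("top","scene"):
    c=shot(n,n+"0.png",None,1.4); P=cloud(c); np.save(n+"0.npy",P)
    print(n,c["fov_y"],np.array(c["cam_to_world"]).round(3).tolist())
E
```

```text
pics
{'time_s': 0.0, 'q': array([-1.50428135e+00,  1.81514999e-01,  1.60799242e+00,  3.49744617e-05,
        1.35375941e+00, -2.06308484e-01]), 'dq': array([-3.88264706e-04,  9.50016896e-04, -1.20689482e-03,  3.55899472e-04,
        3.59970956e-05, -1.07616458e-03]), 'joint_efforts': array([ 9.08972979e-04, -4.44863605e+01, -3.51338589e+01, -3.61372331e-04,
        8.71364056e-03,  4.01909631e-05]), 'eef_pos': array([ 0.15493506, -0.55347869,  0.40380606]), 'eef_rot': array([ 0.56380256, -0.56289321,  0.4277418 , -0.42698344]), 'wrist_force': array([-0.155047  ,  0.17674241,  0.50029039]), 'torque': array([ 0.04455862, -0.02911207,  0.04850805]), 'opening': 0.9967748168446564}
top 47.641474056234145 [[0.022, -0.991, 0.134, 0.448], [-1.0, -0.021, 0.008, -0.003], [-0.005, -0.135, -0.991, 0.827], [0.0, 0.0, 0.0, 1.0]]
scene 54.568545420755626 [[0.731, 0.407, -0.548, 0.962], [0.682, -0.438, 0.585, -0.4], [-0.002, -0.802, -0.598, 0.477], [0.0, 0.0, 0.0, 1.0]]
```

View pics/top0.png

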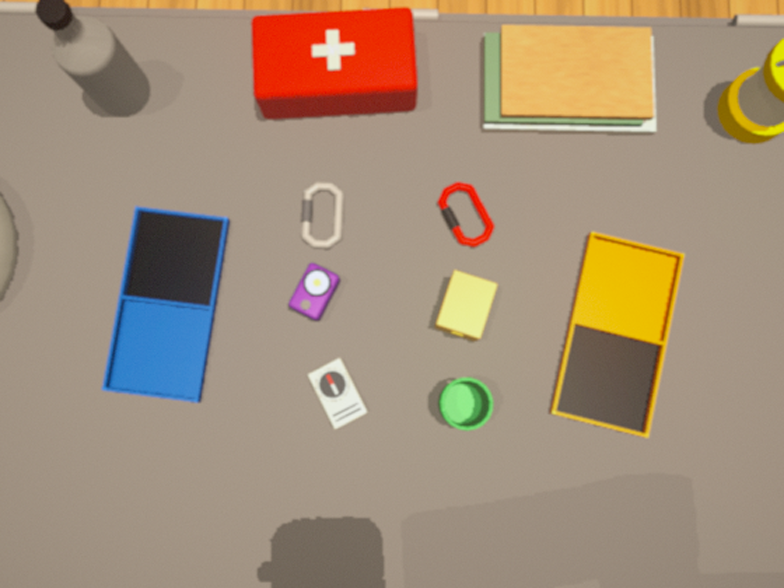

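View pics/scene0.png

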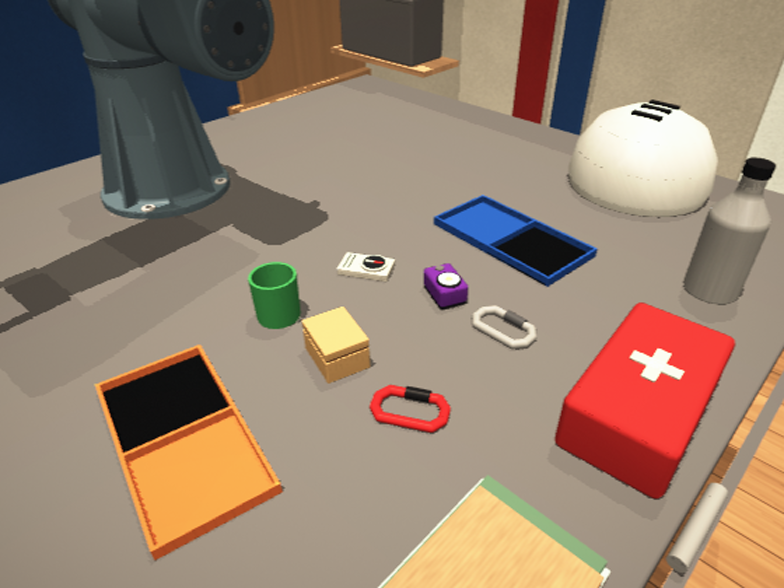

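The top view (1.4x) shows the steel carabiner at (322,215), headlamp (314,291), compass (337,393), cup (466,403), red carabiner (466,214) and box (467,305). In the blue tray, padded is at (176,256) and bare at (160,348). In the orange tray, padded is at (610,381) and bare at (628,287). The scene view agrees.

```bash
python3 - <<'E'
from h import *
P=np.load("top0.npy"); im=cv2.resize(cv2.imread("pics/top0.png"),(560,420),interpolation=cv2.INTER_AREA)
hsv=cv2.cvtColor(im,cv2.COLOR_BGR2HSV)
def reg(name,cx,cy,r,zlo,zhi):
    cx,cy,r=cx/1.4,cy/1.4,r/1.4
    v,u=np.mgrid[0:420,0:560]
    m=(abs(u-cx)<r)&(abs(v-cy)<r)&(P[...,2]>zlo)&(P[...,2]<zhi)
    q=P[m]; (c,s,a)=cv2.minAreaRect((q[:,:2]*1000).astype(np.float32))
    print(name,m.sum(),"c",np.round(c,1),"size",np.round(s,1),"ang",round(a,1),"z",np.round(np.percentile(q[:,2],[2,50,98]),4))
    print(cv2.boxPoints((c,s,a)).round(0).tolist())
reg("carab",322,215,42,.004,.05)
reg("red",466,214,42,.004,.05)
reg("lamp",314,291,38,.015,.06)
reg("compass",337,393,42,.006,.05)
reg("cup",466,403,42,.05,.1)
reg("box",467,305,42,.03,.1)
reg("blue",167,304,110,.008,.05)
reg("orange",619,335,113,.008,.05)
o=get_obs()
from scipy.spatial.transform import Rotation as R
w=o["eef_rot"]; print(R.from_quat([*w[1:],w[0]]).as_matrix().round(3))
for u,v,n in((306,211,"sleeve"),(317,281,"lens"),(332,384,"dial")): print(n,P[int(v/1.4),int(u/1.4)].round(4))
E
```

```text
carab 776 c [678.6  92.5] size [105.1 102.9] ang 5.2 z [0.0042 0.011  0.0151]
[[622.0, 139.0], [631.0, 37.0], [736.0, 46.0], [726.0, 148.0]]
red 775 c [686.2 -88.3] size [102.5 104.5] ang 2.1 z [0.0042 0.0106 0.0148]
[[633.0, -38.0], [637.0, -142.0], [739.0, -139.0], [736.0, -34.0]]
lamp 923 c [575.8  97.1] size [42.4 61.9] ang 64.9 z [0.02   0.0332 0.0378]
[[539.0, 91.0], [595.0, 65.0], [613.0, 103.0], [557.0, 129.0]]
compass 1178 c [453.3  65.7] size [74.7 44.9] ang 28.7 z [0.01   0.014  0.0196]
[[410.0, 67.0], [431.0, 28.0], [497.0, 64.0], [475.0, 103.0]]
cup 346 c [444.6 -85.4] size [58.8 58. ] ang 64.9 z [0.0514 0.0655 0.0683]
[[406.0, -100.0], [458.0, -124.0], [483.0, -71.0], [431.0, -47.0]]
box 1430 c [560.4 -87. ] size [55.  72.8] ang 72.8 z [0.0396 0.0466 0.0493]
[[517.0, -102.0], [587.0, -124.0], [603.0, -71.0], [534.0, -50.0]]
blue 1535 c [560.2 281.3] size [120.2 232.5] ang 84.1 z [0.0083 0.0145 0.0179]
[[438.0, 233.0], [670.0, 210.0], [682.0, 329.0], [451.0, 353.0]]
orange 1524 c [ 534.9 -277.1] size [119.8 232.6] ang 77.0 z [0.0083 0.0141 0.0175]
[[408.0, -309.0], [635.0, -362.0], [662.0, -245.0], [435.0, -193.0]]
[[ 0.269 -0.     0.963]
 [-0.963  0.002  0.269]
 [-0.001 -1.     0.   ]]
sleeve [0.6804 0.1135 0.0152]
lens [0.5878 0.0936 0.0358]
dial [0.4644 0.0724 0.0182]
```

```bash
cat >> h.py <<'E'
from scipy.spatial.transform import Rotation as R
def plan(x,y,z,hdg):
    """world offsets -> tool frame shift (before turn), turn about y; hdg = jaw (tool x) heading deg, mod 180"""
    o=get_obs(); w=o["eef_rot"]; M=R.from_quat([*w[1:],w[0]]).as_matrix()
    h=np.degrees(np.arctan2(M[1,0],M[0,0])); d=(hdg-h+90)%180-90
    s=M.T@(np.array([x,y,z])-o["eef_pos"])
    print("t",round(o["time_s"],2),"pos",o["eef_pos"].round(4),"hdg",round(h,1),"tilt",M[:,1].round(3),"open",round(o["opening"],3),"F",o["wrist_force"].round(1))
    print("shift mm",(s*1000).round(1),"turn y",round(-np.radians(d),3),"(alt",round(-np.radians(d)+np.pi,3),")")
E
python3 - <<'E'
from h import *
P=np.load("top0.npy")
for n,cx,cy in(("carab",322,215),("red",466,214)):
    v,u=np.mgrid[0:420,0:560]
    m=(abs(u-cx/1.4)<30)&(abs(v-cy/1.4)<30)&(P[...,2]>.007)
    k,l,s,_=cv2.connectedComponentsWithStats(m.astype(np.uint8)); q=P[l==1+s[1:,4].argmax()]
    print(n,cv2.minAreaRect((q[:,:2]*1000).astype(np.float32)))
plan(.453,.066,.29,-61.3)
E
```

```text
carab ((676.7374267578125, 92.89026641845703), (52.1750373840332, 86.13288116455078), 89.03518676757812)
red ((681.0203247070312, -88.36627960205078), (85.4786605834961, 52.601539611816406), 27.455949783325195)
t 0.1 pos [ 0.1549 -0.5535  0.4039] hdg -74.4 tilt [-0.     0.002 -1.   ] open 0.996 F [-0.4  0.  -0.6]
shift mm [-516.1  114.8  453.9] turn y -0.228 (alt 2.913 )
```

Emit:
{"fn": "move_arm", "kwargs": {
  "moves": [
    [1, [-0.0215, 0, 0.0189], [0, 0, 0]],
    [1, [-0.0215, 0, 0.0189], [0, 0, 0]],
    [1, [-0.0215, 0, 0.0189], [0, 0, 0]],
    [1, [-0.0215, 0, 0.0189], [0, 0, 0]],
    [1, [-0.0215, 0, 0.0189], [0, 0, 0]],
    [1, [-0.0215, 0, 0.0189], [0, 0, 0]],
    [1, [-0.0215, 0, 0.0189], [0, 0, 0]],
    [1, [-0.0215, 0, 0.0189], [0, 0, 0]]
  ]
}}

```text
time_s: 0.77
eef_pos: [0.2545, -0.3459, 0.4043]
eef_rot: [0.563, -0.563, 0.428, -0.427]
wrist_force: [1.1, -0.5, -0.3]
opening: 0.996
```

Emit:
{"fn": "move_arm", "kwargs": {
  "moves": [
    [1, [-0.0215, 0, 0.0189], [0, 0, 0]],
    [1, [-0.0215, 0, 0.0189], [0, 0, 0]],
    [1, [-0.0215, 0, 0.0189], [0, 0, 0]],
    [1, [-0.0215, 0, 0.0189], [0, 0, 0]],
    [1, [-0.0215, 0, 0.0189], [0, 0, 0]],
    [1, [-0.0215, 0, 0.0189], [0, 0, 0]],
    [1, [-0.0215, 0, 0.0189], [0, 0, 0]],
    [1, [-0.0215, 0, 0.0189], [0, 0, 0]]
  ]
}}

```text
time_s: 1.43
eef_pos: [0.3536, -0.1395, 0.4045]
eef_rot: [0.563, -0.563, 0.427, -0.427]
wrist_force: [1.0, 0.1, 0.7]
opening: 0.999
```

Emit:
{"fn": "move_arm", "kwargs": {
  "moves": [
    [1, [-0.0215, 0, 0.0189], [0, 0, 0]],
    [1, [-0.0215, 0, 0.0189], [0, 0, 0]],
    [1, [-0.0215, 0, 0.0189], [0, 0, 0]],
    [1, [-0.0215, 0, 0.0189], [0, 0, 0]],
    [1, [-0.0215, 0, 0.0189], [0, 0, 0]],
    [1, [-0.0215, 0, 0.0189], [0, 0, 0]],
    [1, [-0.0215, 0, 0.0189], [0, -0.114, 0]],
    [1, [-0.0215, 0, 0.0189], [0, -0.114, 0]]
  ]
}}

```text
time_s: 2.1
eef_pos: [0.4502, 0.0681, 0.4044]
eef_rot: [-0.609, 0.609, -0.359, 0.359]
wrist_force: [0.9, -0.7, 0.2]
opening: 1.0
```

Emit:
{"fn": "move_arm", "kwargs": {
  "moves": [
    [1, [0, 0.038, 0], [0, 0, 0]],
    [1, [0, 0.038, 0], [0, 0, 0]],
    [1, [0, 0.038, 0], [0, 0, 0]],
    [1, [0, 0, 0], [0, 0, 0]],
    [1, [0, 0, 0], [0, 0, 0]]
  ]
}}

```text
time_s: 2.52
eef_pos: [0.4487, 0.0668, 0.2892]
eef_rot: [-0.607, 0.609, -0.362, 0.359]
wrist_force: [0.1, 0.1, -0.0]
opening: 0.997
```

```bash
python3 - <<'E'
from h import *
plan(.4533,.0657,.172,-61.3)
c=shot("scene","s1.png",(150,60,430,270),2.8); P=cloud(c); o=get_obs()
q=P.reshape(-1,3); e=o["eef_pos"]; q=q[(np.hypot(q[:,0]-e[0],q[:,1]-e[1])<.075)&(q[:,2]>.05)]
print("lowest finger rel TCP",np.percentile(q[:,2],[0,.5,1,2])-e[2])
c=shot("wrist","w1.png",None,1.2); print(np.array(c["cam_to_world"]).round(3))
E
```

```text
t 2.52 pos [0.4487 0.0668 0.2892] hdg -61.3 tilt [-0.006  0.001 -1.   ] open 0.997 F [ 0.1  0.1 -0. ]
shift mm [  3.6 117.2   4. ] turn y -0.0 (alt 3.142 )
lowest finger rel TCP [-0.1621913  -0.15818597 -0.15498084 -0.14995057]
[[ 0.481 -0.835 -0.268  0.52 ]
 [-0.877 -0.457 -0.148  0.104]
 [ 0.001  0.306 -0.952  0.261]
 [ 0.     0.     0.     1.   ]]
```

Emit:
{"fn": "move_arm", "kwargs": {
  "moves": [
    [1, [0.0036, 0, 0.004], [0, 0, 0]],
    [1, [0, 0.03, 0], [0, 0, 0]],
    [1, [0, 0.03, 0], [0, 0, 0]],
    [1, [0, 0.03, 0], [0, 0, 0]],
    [1, [0, 0.016, 0], [0, 0, 0]],
    [1, [0, 0.011, 0], [0, 0, 0]],
    [1, [0, 0, 0], [0, 0, 0]],
    [1, [0, 0, 0], [0, 0, 0]]
  ]
}}

```text
time_s: 3.28
eef_pos: [0.4561, 0.0652, 0.1749]
eef_rot: [0.609, -0.608, 0.36, -0.361]
wrist_force: [0.4, -0.3, -0.1]
opening: 1.0
```

Emit:
{"fn": "move_arm", "kwargs": {
  "moves": [
    [0, [0, 0, 0], [0, 0, 0]],
    [0, [0, 0, 0], [0, 0, 0]],
    [0, [0, 0, 0], [0, 0, 0]],
    [0, [0, 0, 0], [0, 0, 0]],
    [0, [0, 0, 0], [0, 0, 0]],
    [0, [0, 0, 0], [0, 0, 0]],
    [0, [0, 0, 0], [0, 0, 0]],
    [0, [0, 0, 0], [0, 0, 0]]
  ]
}}

```text
time_s: 3.95
eef_pos: [0.4557, 0.0654, 0.1752]
eef_rot: [0.609, -0.608, 0.36, -0.361]
wrist_force: [-2.5, 0.7, 10.2]
opening: 0.504
```

```bash
python3 - <<'E'
from h import *
plan(.4784,-.2639,.29,-103.1)
shot("scene","s2.png",(170,100,370,250),3)
E
```

```text
t 3.95 pos [0.4557 0.0654 0.1752] hdg -61.3 tilt [ 0.002 -0.    -1.   ] open 0.504 F [-2.5  0.7 10.2]
shift mm [ 299.8 -114.7 -138.1] turn y 0.73 (alt 3.871 )
```

View pics/s2.png

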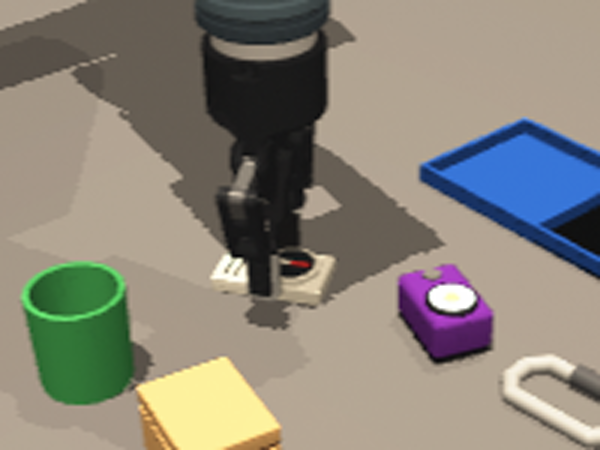

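Opening 0.504 (about 43 mm) and the picture shows the compass held between the fingers at (265,275). Lift and carry.

Emit:
{"fn": "move_arm", "kwargs": {
  "moves": [
    [0, [0, -0.01, 0], [0, 0, 0]],
    [0, [0, -0.015, 0], [0, 0, 0]],
    [0, [0, -0.03, 0], [0, 0, 0]],
    [0, [0, -0.03, 0], [0, 0, 0]],
    [0, [0, -0.03, 0], [0, 0, 0]],
    [0, [0.01, 0, -0.0046], [0, 0, 0]],
    [0, [0.02, 0, -0.0092], [0, 0, 0]],
    [0, [0.025, 0, -0.0115], [0, 0, 0]]
  ]
}}

```text
time_s: 4.67
eef_pos: [0.4591, 0.0052, 0.2898]
eef_rot: [0.609, -0.608, 0.359, -0.36]
wrist_force: [0.4, -0.3, -0.6]
opening: 0.511
```

Emit:
{"fn": "move_arm", "kwargs": {
  "moves": [
    [0, [0.03, 0, -0.0138], [0, 0, 0]],
    [0, [0.03, 0, -0.0138], [0, 0, 0]],
    [0, [0.03, 0, -0.0138], [0, 0, 0]],
    [0, [0.03, 0, -0.0138], [0, 0, 0]],
    [0, [0.03, 0, -0.0138], [0, 0, 0]],
    [0, [0.03, 0, -0.0138], [0, 0, 0]],
    [0, [0.025, 0, -0.0115], [0, 0, 0]],
    [0, [0.02, 0, -0.0092], [0, 0, 0]]
  ]
}}

```text
time_s: 5.33
eef_pos: [0.476, -0.2445, 0.2889]
eef_rot: [-0.608, 0.608, -0.361, 0.361]
wrist_force: [-0.4, 0.7, -0.5]
opening: 0.505
```

Emit:
{"fn": "move_arm", "kwargs": {
  "moves": [
    [0, [0.015, 0, -0.007], [0, 0, 0]],
    [0, [0.005, 0, -0.0024], [0, 0.1, 0]],
    [0, [0, 0, 0], [0, 0.12, 0]],
    [0, [0, 0, 0], [0, 0.12, 0]],
    [0, [0, 0, 0], [0, 0.12, 0]],
    [0, [0, 0, 0], [0, 0.12, 0]],
    [0, [0, 0, 0], [0, 0.1, 0]],
    [0, [0, 0, 0], [0, 0.05, 0]]
  ]
}}

```text
time_s: 6.0
eef_pos: [0.4776, -0.2638, 0.2886]
eef_rot: [0.438, -0.438, 0.555, -0.555]
wrist_force: [1.0, -0.3, -0.4]
opening: 0.511
```

Emit:
{"fn": "move_arm", "kwargs": {
  "moves": [
    [0, [0, 0, 0], [0, 0, 0]],
    [0, [0, 0, 0], [0, 0, 0]]
  ]
}}

```text
time_s: 6.17
eef_pos: [0.4777, -0.2639, 0.2887]
eef_rot: [0.44, -0.44, 0.554, -0.553]
wrist_force: [-0.5, -0.0, 0.4]
opening: 0.505
```

```bash
python3 - <<'E'
from h import *
plan(.4784,-.2639,.179,-103.1)
E
```

```text
t 6.17 pos [ 0.4777 -0.2639  0.2887] hdg -103.0 tilt [-0.  0. -1.] open 0.505 F [-0.5 -0.   0.4]
shift mm [ -0.2 109.7   0.7] turn y 0.002 (alt 3.143 )
```

Emit:
{"fn": "move_arm", "kwargs": {
  "moves": [
    [0, [0, 0.03, 0], [0, 0, 0]],
    [0, [0, 0.03, 0], [0, 0, 0]],
    [0, [0, 0.025, 0], [0, 0, 0]],
    [0, [0, 0.015, 0], [0, 0, 0]],
    [0, [0, 0.006, 0], [0, 0, 0]],
    [0, [0, 0.002, 0], [0, 0, 0]],
    [0, [0, 0, 0], [0, 0, 0]],
    [0, [0, 0, 0], [0, 0, 0]]
  ]
}}

```text
time_s: 6.83
eef_pos: [0.4783, -0.2646, 0.1819]
eef_rot: [-0.44, 0.44, -0.553, 0.554]
wrist_force: [0.2, 0.5, -0.1]
opening: 0.503
```

```bash
python3 - <<'E'
from h import *
plan(.4784,-.2639,.179,-103.1)
shot("scene","s3.png",(40,150,240,300),3)
E
```

```text
t 6.83 pos [ 0.4783 -0.2646  0.1819] hdg -103.1 tilt [ 0.001 -0.001 -1.   ] open 0.503 F [ 0.2  0.5 -0.1]
shift mm [-0.7  2.9 -0.1] turn y 0.0 (alt 3.142 )
```

View pics/s3.png

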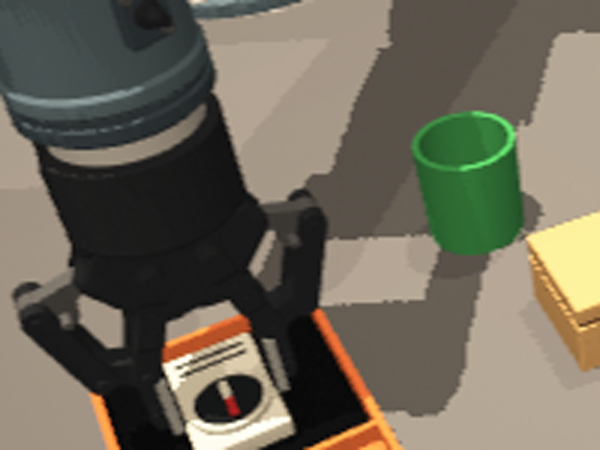

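The compass is held level inside the padded compartment (at 225,390). Lower until it touches, then release.

Emit:
{"fn": "move_arm", "kwargs": {
  "moves": [
    [0, [0, 0.0015, 0], [0, 0, 0]],
    [0, [0, 0.0015, 0], [0, 0, 0]],
    [0, [0, 0.001, 0], [0, 0, 0]],
    [0, [0, 0, 0], [0, 0, 0]],
    [0, [0, 0, 0], [0, 0, 0]]
  ]
}}

```text
time_s: 7.3
eef_pos: [0.4782, -0.2644, 0.1782]
eef_rot: [-0.44, 0.44, -0.553, 0.554]
wrist_force: [-2.5, 1.8, 9.8]
opening: 0.502
```

Emit:
{"fn": "move_arm", "kwargs": {
  "moves": [
    [0.56, [0, 0, 0], [0, 0, 0]],
    [0.62, [0, 0, 0], [0, 0, 0]],
    [0.68, [0, 0, 0], [0, 0, 0]],
    [0.7, [0, 0, 0], [0, 0, 0]],
    [0.7, [0, -0.006, 0], [0, 0, 0]],
    [0.7, [0, -0.015, 0], [0, 0, 0]],
    [0.7, [0, -0.035, 0], [0, 0, 0]],
    [0.9, [0, -0.035, 0], [0, 0, 0]]
  ]
}}

```text
time_s: 7.97
eef_pos: [0.477, -0.2635, 0.2675]
eef_rot: [0.439, -0.44, 0.555, -0.552]
wrist_force: [-0.5, -0.6, 0.4]
opening: 0.822
```

```bash
python3 - <<'E'
from h import *
plan(.4446,-.0854,.29,-103.1)
E
```

```text
t 7.97 pos [ 0.477  -0.2635  0.2675] hdg -103.1 tilt [-0.003  0.003 -1.   ] open 0.822 F [-0.5 -0.6  0.4]
shift mm [-166.2  -21.9  -72.1] turn y -0.001 (alt 3.141 )
```

Emit:
{"fn": "move_arm", "kwargs": {
  "moves": [
    [1, [-0.012, -0.011, -0.0052], [0, 0, 0]],
    [1, [-0.022, -0.011, -0.0096], [0, 0, 0]],
    [1, [-0.03, 0, -0.013], [0, 0, 0]],
    [1, [-0.03, 0, -0.013], [0, 0, 0]],
    [1, [-0.03, 0, -0.013], [0, 0, 0]],
    [1, [-0.025, 0, -0.0108], [0, 0, 0]],
    [1, [-0.0172, 0, -0.0075], [0, 0, 0]],
    [1, [0, 0, 0], [0, 0, 0]]
  ]
}}

```text
time_s: 8.63
eef_pos: [0.4442, -0.0829, 0.2896]
eef_rot: [0.44, -0.44, 0.554, -0.553]
wrist_force: [-0.8, 0.6, 0.2]
opening: 1.0
```

Emit:
{"fn": "move_arm", "kwargs": {
  "moves": [
    [1, [0, 0, 0], [0, 0, 0]],
    [1, [0, 0, 0], [0, 0, 0]]
  ]
}}

```text
time_s: 8.8
eef_pos: [0.4457, -0.0864, 0.2902]
eef_rot: [-0.44, 0.44, -0.553, 0.554]
wrist_force: [0.4, -0.3, 0.8]
opening: 0.999
```

```bash
python3 - <<'E'
from h import *
plan(.4446,-.0854,.192,-103.1)
shot("wrist","w3.png",None,1.2)
E
```

```text
t 8.8 pos [ 0.4457 -0.0864  0.2902] hdg -103.1 tilt [ 0.001 -0.001 -1.   ] open 0.999 F [ 0.4 -0.3  0.8]
shift mm [-0.8 98.2 -1.4] turn y -0.0 (alt 3.141 )
```

View pics/w3.png

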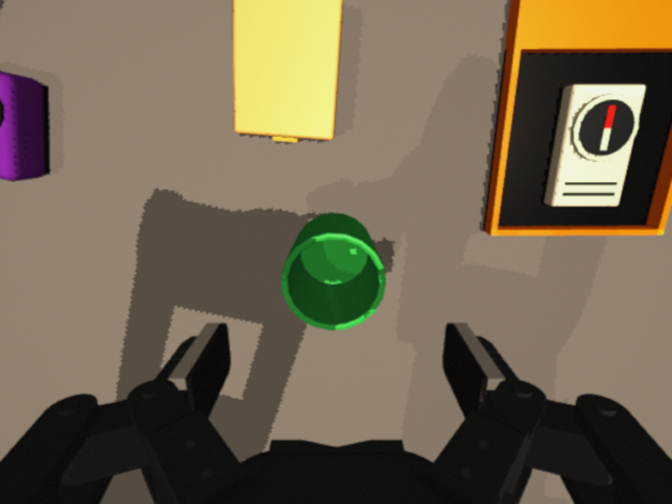

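The compass lies flat in the padded compartment (605,145). The cup (333,280) is centred between the fingers (210 and 460), so I descend.

Emit:
{"fn": "move_arm", "kwargs": {
  "moves": [
    [1, [-0.001, 0.03, -0.001], [0, 0, 0]],
    [1, [0, 0.03, 0], [0, 0, 0]],
    [1, [0, 0.02, 0], [0, 0, 0]],
    [1, [0, 0.012, 0], [0, 0, 0]],
    [1, [0, 0.006, 0], [0, 0, 0]],
    [1, [0, 0, 0], [0, 0, 0]]
  ]
}}

```text
time_s: 9.35
eef_pos: [0.4442, -0.0854, 0.1904]
eef_rot: [0.439, -0.44, 0.555, -0.553]
wrist_force: [-0.2, -0.5, 0.8]
opening: 1.002
```

Emit:
{"fn": "move_arm", "kwargs": {
  "moves": [
    [0.6, [0, 0, 0], [0, 0, 0]],
    [0.3, [0, 0, 0], [0, 0, 0]],
    [0, [0, 0, 0], [0, 0, 0]],
    [0, [0, 0, 0], [0, 0, 0]],
    [0, [0, 0, 0], [0, 0, 0]],
    [0, [0, 0, 0], [0, 0, 0]],
    [0, [0, 0, 0], [0, 0, 0]],
    [0, [0, 0, 0], [0, 0, 0]]
  ]
}}

```text
time_s: 10.02
eef_pos: [0.4453, -0.0851, 0.1931]
eef_rot: [-0.44, 0.439, -0.553, 0.555]
wrist_force: [-1.4, 0.3, 6.7]
opening: 0.681
```

Emit:
{"fn": "move_arm", "kwargs": {
  "moves": [
    [0, [0, -0.005, 0], [0, 0, 0]],
    [0, [0, -0.01, 0], [0, 0, 0]],
    [0, [0, -0.02, 0], [0, 0, 0]],
    [0, [0, -0.03, 0], [0, 0, 0]],
    [0, [0, -0.03, 0], [0, 0, 0]],
    [0, [0, -0.015, 0], [0, 0, 0]],
    [0, [0, 0, 0], [0, 0, 0]],
    [0, [0, 0, 0], [0, 0, 0]]
  ]
}}

```text
time_s: 10.68
eef_pos: [0.4448, -0.0847, 0.3029]
eef_rot: [-0.44, 0.439, -0.553, 0.555]
wrist_force: [-0.1, 0.2, -2.0]
opening: 0.681
```

```bash
python3 - <<'E'
from h import *
plan(.5914,-.2903,.196,-103.1)
E
```

```text
t 10.68 pos [ 0.4448 -0.0847  0.3029] hdg -103.1 tilt [ 0.003 -0.001 -1.   ] open 0.681 F [-0.1  0.2 -2. ]
shift mm [166.9 107.6 189.2] turn y -0.0 (alt 3.141 )
```

Emit:
{"fn": "move_arm", "kwargs": {
  "moves": [
    [0, [0.007, 0, 0.008], [0, 0, 0]],
    [0, [0.014, 0, 0.0159], [0, 0, 0]],
    [0, [0.02, 0, 0.0227], [0, 0, 0]],
    [0, [0.022, 0, 0.0249], [0, 0, 0]],
    [0, [0.022, 0, 0.0249], [0, 0, 0]],
    [0, [0.022, 0, 0.0249], [0, 0, 0]],
    [0, [0.022, 0, 0.0249], [0, 0, 0]],
    [0, [0.019, 0, 0.0215], [0, 0, 0]]
  ]
}}

```text
time_s: 11.35
eef_pos: [0.5748, -0.2692, 0.2989]
eef_rot: [0.439, -0.44, 0.555, -0.553]
wrist_force: [0.7, 0.5, 0.1]
opening: 0.684
```

Emit:
{"fn": "move_arm", "kwargs": {
  "moves": [
    [0, [0.012, 0, 0.0136], [0, 0, 0]],
    [0, [0.0069, 0, 0.0079], [0, 0, 0]],
    [0, [0, 0.01, 0], [0, 0, 0]],
    [0, [0, 0.03, 0], [0, 0, 0]],
    [0, [0, 0.03, 0], [0, 0, 0]],
    [0, [0, 0.02, 0], [0, 0, 0]],
    [0, [0, 0.01, 0], [0, 0, 0]],
    [0, [0, 0, 0], [0, 0, 0]]
  ]
}}

```text
time_s: 12.02
eef_pos: [0.5895, -0.2888, 0.198]
eef_rot: [0.439, -0.44, 0.556, -0.551]
wrist_force: [0.6, 0.2, -0.5]
opening: 0.68
```

```bash
python3 - <<'E'
from h import *
plan(.5914,-.2903,.196,-103.1)
shot("scene","s4.png",(50,150,290,390),2.5)
E
```

```text
t 12.02 pos [ 0.5895 -0.2888  0.198 ] hdg -103.1 tilt [-0.005  0.004 -1.   ] open 0.68 F [ 0.6  0.2 -0.5]
shift mm [1.1 2.  2.2] turn y -0.0 (alt 3.142 )
```

View pics/s4.png

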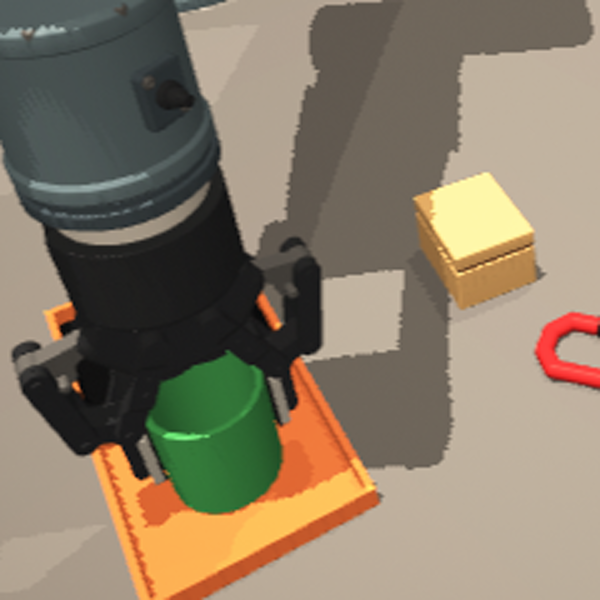

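The cup hangs upright over the bare compartment (215,450). Lower to contact and release.

Emit:
{"fn": "move_arm", "kwargs": {
  "moves": [
    [0, [0.001, 0.001, 0.002], [0, 0, 0]],
    [0, [0, 0.001, 0], [0, 0, 0]],
    [0, [0, 0.001, 0], [0, 0, 0]],
    [0, [0, 0, 0], [0, 0, 0]],
    [0, [0, 0, 0], [0, 0, 0]]
  ]
}}

```text
time_s: 12.48
eef_pos: [0.5926, -0.2917, 0.1988]
eef_rot: [-0.44, 0.44, -0.554, 0.554]
wrist_force: [-0.4, 0.3, -0.2]
opening: 0.681
```

Emit:
{"fn": "move_arm", "kwargs": {
  "moves": [
    [0, [0, 0.0015, 0], [0, 0, 0]],
    [0, [0, 0.0015, 0], [0, 0, 0]],
    [0, [0, 0, 0], [0, 0, 0]],
    [0, [0, 0, 0], [0, 0, 0]]
  ]
}}

```text
time_s: 12.82
eef_pos: [0.5927, -0.2917, 0.1958]
eef_rot: [-0.44, 0.44, -0.554, 0.554]
wrist_force: [-0.1, -0.3, 0.4]
opening: 0.678
```

Emit:
{"fn": "move_arm", "kwargs": {
  "moves": [
    [0, [0, 0.0008, 0], [0, 0, 0]],
    [0, [0, 0, 0], [0, 0, 0]],
    [0, [0, 0, 0], [0, 0, 0]]
  ]
}}

```text
time_s: 13.07
eef_pos: [0.5928, -0.2917, 0.1958]
eef_rot: [-0.44, 0.44, -0.554, 0.554]
wrist_force: [-3.0, 1.4, 5.5]
opening: 0.681
```

Emit:
{"fn": "move_arm", "kwargs": {
  "moves": [
    [0.72, [0, 0, 0], [0, 0, 0]],
    [0.76, [0, 0, 0], [0, 0, 0]],
    [0.82, [0, 0, 0], [0, 0, 0]],
    [0.9, [0, 0, 0], [0, 0, 0]],
    [0.9, [0, -0.01, 0], [0, 0, 0]],
    [0.9, [0, -0.03, 0], [0, 0, 0]],
    [0.9, [0, -0.03, 0], [0, 0, 0]],
    [0.9, [0, -0.03, 0], [0, 0, 0]]
  ]
}}

```text
time_s: 13.73
eef_pos: [0.5924, -0.2915, 0.2962]
eef_rot: [0.439, -0.44, 0.554, -0.554]
wrist_force: [0.7, -0.3, -0.1]
opening: 0.896
```

```bash
python3 - <<'E'
from h import *
plan(.5758,.0971,.29,-114.9)
E
```

```text
t 13.73 pos [ 0.5924 -0.2915  0.2962] hdg -103.1 tilt [-0.001  0.001 -1.   ] open 0.896 F [ 0.7 -0.3 -0.1]
shift mm [-374.7    6.4 -104.5] turn y 0.205 (alt 3.347 )
```

Emit:
{"fn": "move_arm", "kwargs": {
  "moves": [
    [1, [-0.013, 0, -0.0036], [0, 0, 0]],
    [1, [-0.025, 0, -0.007], [0, 0, 0]],
    [1, [-0.03, 0, -0.0084], [0, 0, 0]],
    [1, [-0.03, 0, -0.0084], [0, 0, 0]],
    [1, [-0.03, 0, -0.0084], [0, 0, 0]],
    [1, [-0.03, 0, -0.0084], [0, 0, 0]],
    [1, [-0.03, 0, -0.0084], [0, 0, 0]],
    [1, [-0.03, 0, -0.0084], [0, 0, 0]]
  ]
}}

```text
time_s: 14.4
eef_pos: [0.5825, -0.064, 0.2956]
eef_rot: [-0.44, 0.439, -0.554, 0.554]
wrist_force: [-0.6, 0.5, -0.6]
opening: 1.003
```

Emit:
{"fn": "move_arm", "kwargs": {
  "moves": [
    [1, [-0.03, 0, -0.0084], [0, 0, 0]],
    [1, [-0.03, 0, -0.0084], [0, 0, 0]],
    [1, [-0.03, 0, -0.0084], [0, 0, 0]],
    [1, [-0.03, 0, -0.0084], [0, 0, 0]],
    [1, [-0.025, 0, -0.007], [0, 0, 0]],
    [1, [-0.0117, 0, -0.0033], [0, 0.1, 0]],
    [1, [0, 0, 0], [0, 0.105, 0]],
    [1, [0, 0, 0], [0, 0, 0]]
  ]
}}

```text
time_s: 15.07
eef_pos: [0.5754, 0.0984, 0.2955]
eef_rot: [-0.38, 0.38, -0.596, 0.596]
wrist_force: [0.1, -0.6, 0.3]
opening: 1.0
```

Emit:
{"fn": "move_arm", "kwargs": {
  "moves": [
    [1, [0, 0, 0], [0, 0, 0]],
    [1, [0, 0, 0], [0, 0, 0]]
  ]
}}

```text
time_s: 15.23
eef_pos: [0.5757, 0.0967, 0.2952]
eef_rot: [-0.381, 0.381, -0.595, 0.596]
wrist_force: [-0.2, 0.3, -0.2]
opening: 1.002
```

```bash
python3 - <<'E'
from h import *
plan(.5758,.0971,.172,-114.9)
shot("wrist","w5.png",None,1.2)
E
```

```text
t 15.23 pos [0.5757 0.0967 0.2952] hdg -114.7 tilt [ 0. -0. -1.] open 1.002 F [-0.2  0.3 -0.2]
shift mm [-4.000e-01  1.232e+02 -1.000e-01] turn y 0.003 (alt 3.144 )
```

View pics/w5.png

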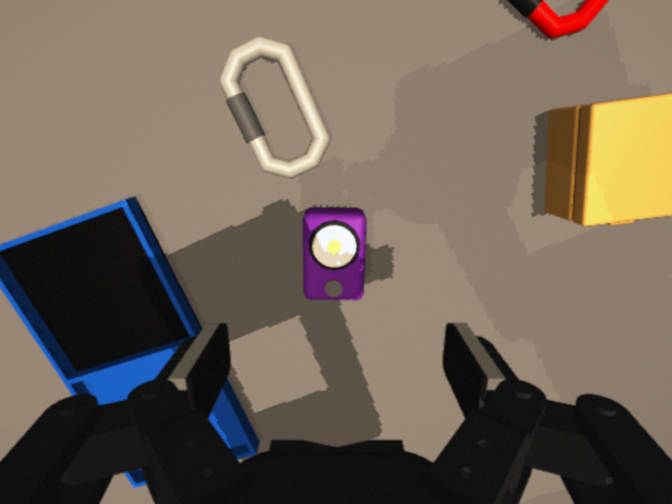

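Headlamp aligned and centred (334,253). Descend and grip.

Emit:
{"fn": "move_arm", "kwargs": {
  "moves": [
    [1, [0, 0.03, 0], [0, 0, 0]],
    [1, [0, 0.035, 0], [0, 0, 0]],
    [1, [0, 0.03, 0], [0, 0, 0]],
    [1, [0, 0.015, 0], [0, 0, 0]],
    [1, [0, 0.008, 0], [0, 0, 0]],
    [1, [0, 0, 0], [0, 0, 0]],
    [1, [0, 0, 0], [0, 0, 0]]
  ]
}}

```text
time_s: 15.87
eef_pos: [0.5761, 0.0967, 0.1774]
eef_rot: [-0.381, 0.38, -0.596, 0.596]
wrist_force: [-1.0, -0.1, 0.3]
opening: 0.998
```

Emit:
{"fn": "move_arm", "kwargs": {
  "moves": [
    [0.6, [0, 0, 0], [0, 0, 0]],
    [0.3, [0, 0, 0], [0, 0, 0]],
    [0, [0, 0, 0], [0, 0, 0]],
    [0, [0, 0, 0], [0, 0, 0]],
    [0, [0, 0, 0], [0, 0, 0]],
    [0, [0, 0, 0], [0, 0, 0]],
    [0, [0, 0, 0], [0, 0, 0]],
    [0, [0, 0, 0], [0, 0, 0]]
  ]
}}

```text
time_s: 16.53
eef_pos: [0.5764, 0.0971, 0.1783]
eef_rot: [-0.381, 0.38, -0.595, 0.596]
wrist_force: [-1.4, -0.6, 6.3]
opening: 0.481
```

Emit:
{"fn": "move_arm", "kwargs": {
  "moves": [
    [0, [0, -0.005, 0], [0, 0, 0]],
    [0, [0, -0.01, 0], [0, 0, 0]],
    [0, [0, -0.02, 0], [0, 0, 0]],
    [0, [0, -0.03, 0], [0, 0, 0]],
    [0, [0, -0.02, 0], [0, 0, 0]],
    [0, [0, -0.01, 0], [0, 0, 0]],
    [0, [0, 0, 0], [0, 0, 0]],
    [0, [0, 0, 0], [0, 0, 0]]
  ]
}}

```text
time_s: 17.2
eef_pos: [0.5754, 0.0971, 0.272]
eef_rot: [-0.381, 0.38, -0.596, 0.596]
wrist_force: [-0.8, -0.8, -1.7]
opening: 0.485
```

```bash
python3 - <<'E'
from h import *
plan(.6179,.2753,.18,-95.9)
E
```

```text
t 17.2 pos [0.5754 0.0971 0.272 ] hdg -114.9 tilt [ 0.001 -0.    -1.   ] open 0.485 F [-0.8 -0.8 -1.7]
shift mm [-179.5   92.   -36.5] turn y -0.331 (alt 2.81 )
```

Emit:
{"fn": "move_arm", "kwargs": {
  "moves": [
    [0, [-0.01, 0, -0.002], [0, 0, 0]],
    [0, [-0.02, 0, -0.0041], [0, 0, 0]],
    [0, [-0.028, 0, -0.0057], [0, 0, 0]],
    [0, [-0.03, 0, -0.0061], [0, 0, 0]],
    [0, [-0.03, 0, -0.0061], [0, 0, 0]],
    [0, [-0.028, 0, -0.0057], [0, 0, 0]],
    [0, [-0.02, 0, -0.0041], [0, 0, 0]],
    [0, [-0.0135, 0, -0.0027], [0, 0, 0]]
  ]
}}

```text
time_s: 17.87
eef_pos: [0.6172, 0.2781, 0.2695]
eef_rot: [0.38, -0.382, 0.596, -0.595]
wrist_force: [1.2, -0.6, -0.8]
opening: 0.48
```

Emit:
{"fn": "move_arm", "kwargs": {
  "moves": [
    [0, [0, 0, 0], [0, -0.11, 0]],
    [0, [0, 0, 0], [0, -0.121, 0]],
    [0, [0, 0.01, 0], [0, -0.1, 0]],
    [0, [0, 0.025, 0], [0, 0, 0]],
    [0, [0, 0.025, 0], [0, 0, 0]],
    [0, [0, 0.018, 0], [0, 0, 0]],
    [0, [0, 0.007, 0], [0, 0, 0]],
    [0, [0, 0, 0], [0, 0, 0]]
  ]
}}

```text
time_s: 18.53
eef_pos: [0.6167, 0.275, 0.1838]
eef_rot: [0.472, -0.475, 0.526, -0.524]
wrist_force: [0.2, 0.3, -0.6]
opening: 0.48
```

Emit:
{"fn": "move_arm", "kwargs": {
  "moves": [
    [0, [0, 0, 0], [0, 0, 0]],
    [0, [0, 0, 0], [0, 0, 0]]
  ]
}}

```text
time_s: 18.7
eef_pos: [0.6184, 0.2754, 0.1876]
eef_rot: [-0.474, 0.473, -0.525, 0.525]
wrist_force: [-0.3, -0.4, -0.6]
opening: 0.48
```

```bash
python3 - <<'E'
from h import *
plan(.6179,.2753,.18,-95.9)
shot("scene","s6.png",(270,60,470,260),3)
E
```

```text
t 18.7 pos [0.6184 0.2754 0.1876] hdg -95.9 tilt [ 0.001  0.    -1.   ] open 0.48 F [-0.3 -0.4 -0.6]
shift mm [ 0.2  7.6 -0.5] turn y -0.0 (alt 3.141 )
```

View pics/s6.png

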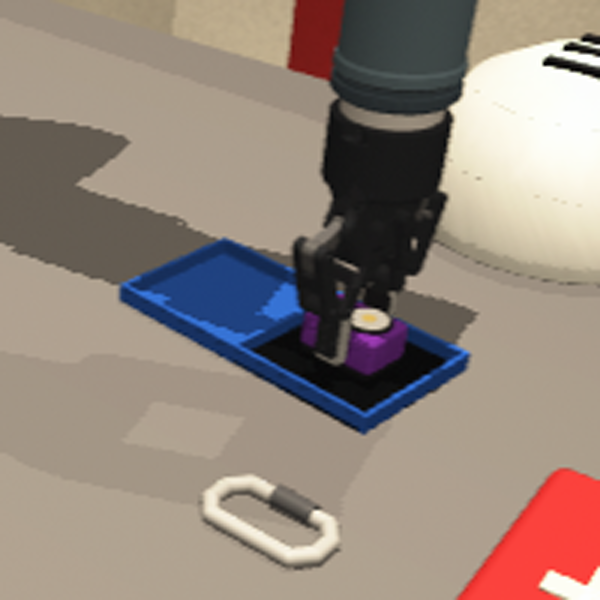

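The headlamp is over the padded compartment (355,340), about 7 mm short. Lower to contact.

Emit:
{"fn": "move_arm", "kwargs": {
  "moves": [
    [0, [0, 0.003, 0], [0, 0, 0]],
    [0, [0, 0.0025, 0], [0, 0, 0]],
    [0, [0, 0.001, 0], [0, 0, 0]],
    [0, [0, 0.0005, 0], [0, 0, 0]],
    [0, [0, 0, 0], [0, 0, 0]],
    [0, [0, 0, 0], [0, 0, 0]]
  ]
}}

```text
time_s: 19.25
eef_pos: [0.6183, 0.2754, 0.1814]
eef_rot: [-0.474, 0.473, -0.525, 0.525]
wrist_force: [-3.1, -1.3, 7.3]
opening: 0.478
```

Contact (7 N). Release and rise.

Emit:
{"fn": "move_arm", "kwargs": {
  "moves": [
    [0.54, [0, 0, 0], [0, 0, 0]],
    [0.6, [0, 0, 0], [0, 0, 0]],
    [0.66, [0, 0, 0], [0, 0, 0]],
    [0.7, [0, 0, 0], [0, 0, 0]],
    [0.7, [0, -0.01, 0], [0, 0, 0]],
    [0.7, [0, -0.03, 0], [0, 0, 0]],
    [0.8, [0, -0.035, 0], [0, 0, 0]],
    [1, [0, -0.03, 0], [0, 0, 0]]
  ]
}}

```text
time_s: 19.92
eef_pos: [0.618, 0.2753, 0.2869]
eef_rot: [0.474, -0.474, 0.525, -0.525]
wrist_force: [0.2, 0.2, 0.3]
opening: 0.919
```

```bash
python3 - <<'E'
from h import *
plan(.6767,.0929,.28,-91)
E
```

```text
t 19.92 pos [0.618  0.2753 0.2869] hdg -95.9 tilt [-0.  0. -1.] open 0.919 F [0.2 0.2 0.3]
shift mm [175.4   6.9  77.2] turn y -0.086 (alt 3.056 )
```

Emit:
{"fn": "move_arm", "kwargs": {
  "moves": [
    [1, [0.012, 0, 0.0053], [0, 0, 0]],
    [1, [0.024, 0, 0.0106], [0, 0, 0]],
    [1, [0.03, 0, 0.0132], [0, 0, 0]],
    [1, [0.03, 0, 0.0132], [0, 0, 0]],
    [1, [0.03, 0, 0.0132], [0, 0, 0]],
    [1, [0.025, 0, 0.011], [0, 0, 0]],
    [1, [0.016, 0, 0.007], [0, 0, 0]],
    [1, [0.0084, 0, 0.0037], [0, -0.086, 0]]
  ]
}}

```text
time_s: 20.58
eef_pos: [0.6775, 0.0902, 0.2854]
eef_rot: [-0.495, 0.495, -0.505, 0.505]
wrist_force: [-0.6, 0.6, 0.5]
opening: 0.999
```

Emit:
{"fn": "move_arm", "kwargs": {
  "moves": [
    [1, [0, 0, 0], [0, 0, 0]],
    [1, [0, 0, 0], [0, 0, 0]],
    [1, [0, 0, 0], [0, 0, 0]]
  ]
}}

```text
time_s: 20.83
eef_pos: [0.6764, 0.0939, 0.2849]
eef_rot: [0.495, -0.495, 0.505, -0.504]
wrist_force: [0.6, -0.0, -0.4]
opening: 1.003
```

```bash
python3 - <<'E'
from h import *
plan(.6767,.0929,.172,-91)
shot("wrist","w7.png",None,1.2)
E
```

```text
t 20.83 pos [0.6764 0.0939 0.2849] hdg -91.1 tilt [-0.  0. -1.] open 1.003 F [ 0.6 -0.  -0.4]
shift mm [  1.  112.9   0.3] turn y -0.001 (alt 3.141 )
```

View pics/w7.png

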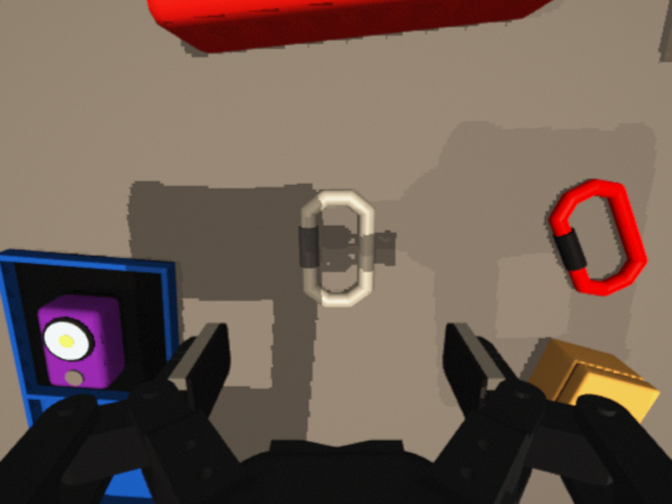

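The headlamp sits in the padded compartment (80,340), and the carabiner (338,248) is centred and aligned with the jaws. Descend low.

Emit:
{"fn": "move_arm", "kwargs": {
  "moves": [
    [1, [0.001, 0.03, 0], [0, 0, 0]],
    [1, [0, 0.03, 0], [0, 0, 0]],
    [1, [0, 0.028, 0], [0, 0, 0]],
    [1, [0, 0.016, 0], [0, 0, 0]],
    [1, [0, 0.01, 0], [0, 0, 0]],
    [1, [0, 0, 0], [0, 0, 0]],
    [1, [0, 0, 0], [0, 0, 0]],
    [1, [0, 0, 0], [0, 0, 0]]
  ]
}}

```text
time_s: 21.55
eef_pos: [0.6777, 0.0921, 0.1729]
eef_rot: [-0.496, 0.495, -0.503, 0.505]
wrist_force: [-0.7, -0.5, 0.8]
opening: 0.999
```

Emit:
{"fn": "move_arm", "kwargs": {
  "moves": [
    [0.8, [0, 0, 0], [0, 0, 0]],
    [0.7, [0, 0, 0], [0, 0, 0]],
    [0.6, [0, 0, 0], [0, 0, 0]],
    [0.4, [0, 0, 0], [0, 0, 0]],
    [0, [0, 0, 0], [0, 0, 0]],
    [0, [0, 0, 0], [0, 0, 0]],
    [0, [0, 0, 0], [0, 0, 0]],
    [0, [0, 0, 0], [0, 0, 0]]
  ]
}}

```text
time_s: 22.22
eef_pos: [0.6774, 0.0919, 0.1728]
eef_rot: [-0.496, 0.495, -0.504, 0.505]
wrist_force: [-1.8, 0.2, 6.3]
opening: 0.563
```

Emit:
{"fn": "move_arm", "kwargs": {
  "moves": [
    [0, [0, -0.004, 0], [0, 0, 0]],
    [0, [0, -0.008, 0], [0, 0, 0]],
    [0, [0, -0.008, 0], [0, 0, 0]],
    [0, [0, 0, 0], [0, 0, 0]],
    [0, [0, 0, 0], [0, 0, 0]]
  ]
}}

```text
time_s: 22.63
eef_pos: [0.6771, 0.0918, 0.192]
eef_rot: [-0.496, 0.495, -0.504, 0.505]
wrist_force: [0.4, 0.9, -1.5]
opening: 0.571
```

```bash
python3 - <<'E'
from h import *
plan(.5025,.2873,.28,-95.9)
shot("scene","s8.png",(290,140,440,260),4)
E
```

```text
t 22.63 pos [0.6771 0.0918 0.192 ] hdg -91.0 tilt [ 0.002 -0.    -1.   ] open 0.571 F [ 0.4  0.9 -1.5]
shift mm [-192.4  -88.4 -177.8] turn y 0.086 (alt 3.227 )
```

View pics/s8.png

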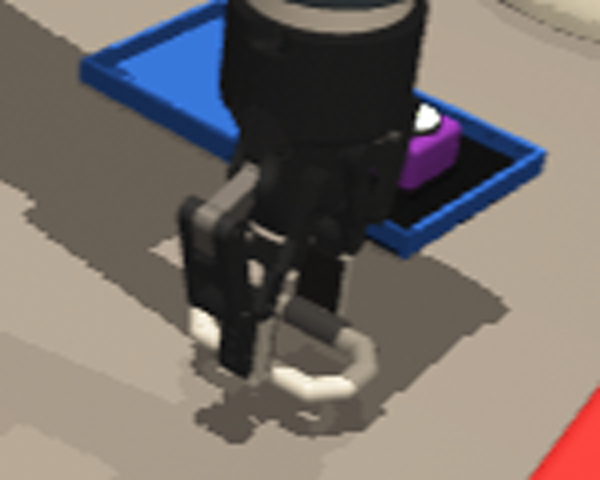

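Held level (280,340). Lift and carry gently.

Emit:
{"fn": "move_arm", "kwargs": {
  "moves": [
    [0, [0, -0.01, 0], [0, 0, 0]],
    [0, [0, -0.018, 0], [0, 0, 0]],
    [0, [0, -0.022, 0], [0, 0, 0]],
    [0, [-0.006, -0.018, -0.0055], [0, 0, 0]],
    [0, [-0.012, -0.01, -0.011], [0, 0, 0]],
    [0, [-0.016, 0, -0.0148], [0, 0, 0]],
    [0, [-0.018, 0, -0.0167], [0, 0, 0]],
    [0, [-0.018, 0, -0.0167], [0, 0, 0]]
  ]
}}

```text
time_s: 23.35
eef_pos: [0.6126, 0.1633, 0.2696]
eef_rot: [-0.496, 0.495, -0.504, 0.505]
wrist_force: [-0.7, -0.1, -1.0]
opening: 0.564
```

Emit:
{"fn": "move_arm", "kwargs": {
  "moves": [
    [0, [-0.018, 0, -0.0167], [0, 0, 0]],
    [0, [-0.018, 0, -0.0167], [0, 0, 0]],
    [0, [-0.018, 0, -0.0167], [0, 0, 0]],
    [0, [-0.018, 0, -0.0167], [0, 0, 0]],
    [0, [-0.018, 0, -0.0167], [0, 0, 0]],
    [0, [-0.016, 0, -0.0148], [0, 0, 0]],
    [0, [-0.01, 0, -0.009], [0, 0.03, 0]],
    [0, [-0.0064, 0, -0.005], [0, 0.056, 0]]
  ]
}}

```text
time_s: 24.02
eef_pos: [0.5017, 0.2887, 0.2692]
eef_rot: [0.473, -0.474, 0.525, -0.525]
wrist_force: [0.4, 0.5, -1.6]
opening: 0.565
```

Emit:
{"fn": "move_arm", "kwargs": {
  "moves": [
    [0, [0, 0, 0], [0, 0, 0]],
    [0, [0, 0.01, 0], [0, 0, 0]],
    [0, [0, 0.02, 0], [0, 0, 0]],
    [0, [0, 0.025, 0], [0, 0, 0]],
    [0, [0, 0.02, 0], [0, 0, 0]],
    [0, [0, 0.008, 0], [0, 0, 0]],
    [0, [0, 0, 0], [0, 0, 0]],
    [0, [0, 0, 0], [0, 0, 0]]
  ]
}}

```text
time_s: 24.68
eef_pos: [0.5036, 0.287, 0.1857]
eef_rot: [0.473, -0.474, 0.525, -0.525]
wrist_force: [0.4, 0.3, -0.9]
opening: 0.564
```

```bash
python3 - <<'E'
from h import *
plan(.5025,.2873,.1755,-95.9)
shot("scene","s9.png",(270,90,450,230),4)
E
```

```text
t 24.68 pos [0.5036 0.287  0.1857] hdg -95.9 tilt [-0.001 -0.    -1.   ] open 0.564 F [ 0.4  0.3 -0.9]
shift mm [-0.2 10.2 -1.2] turn y -0.0 (alt 3.141 )
```

View pics/s9.png

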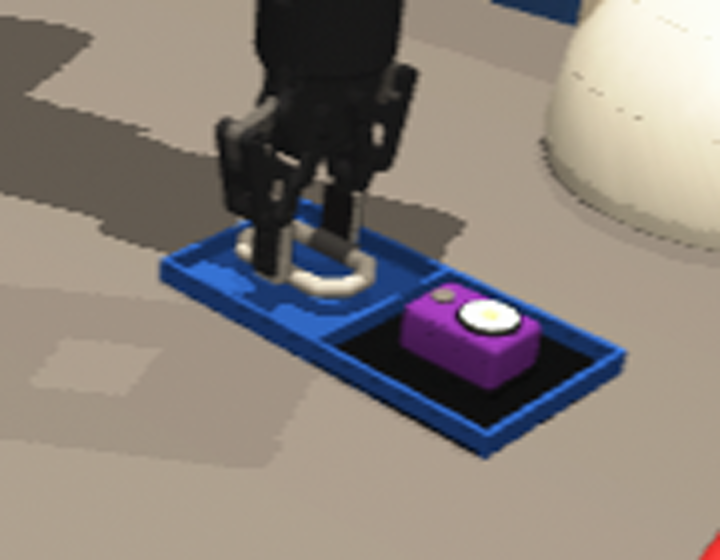

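The carabiner is level over the bare compartment (305,260) and the headlamp is flat at (470,335). Lower.

Emit:
{"fn": "move_arm", "kwargs": {
  "moves": [
    [0, [0, 0.004, -0.001], [0, 0, 0]],
    [0, [0, 0.003, 0], [0, 0, 0]],
    [0, [0, 0.0015, 0], [0, 0, 0]],
    [0, [0, 0.001, 0], [0, 0, 0]],
    [0, [0, 0, 0], [0, 0, 0]],
    [0, [0, 0, 0], [0, 0, 0]]
  ]
}}

```text
time_s: 25.23
eef_pos: [0.5022, 0.2876, 0.1765]
eef_rot: [-0.474, 0.474, -0.525, 0.525]
wrist_force: [-0.3, 0.3, -1.3]
opening: 0.567
```

Emit:
{"fn": "move_arm", "kwargs": {
  "moves": [
    [0, [0, 0.001, 0], [0, 0, 0]],
    [0, [0, 0.0007, 0], [0, 0, 0]],
    [0, [0, 0, 0], [0, 0, 0]],
    [0, [0, 0, 0], [0, 0, 0]]
  ]
}}

```text
time_s: 25.57
eef_pos: [0.5025, 0.2877, 0.1758]
eef_rot: [-0.474, 0.473, -0.525, 0.525]
wrist_force: [-2.8, -1.5, 6.8]
opening: 0.562
```

Contact. Release and rise clear.

Emit:
{"fn": "move_arm", "kwargs": {
  "moves": [
    [0.6, [0, 0, 0], [0, 0, 0]],
    [0.64, [0, 0, 0], [0, 0, 0]],
    [0.68, [0, 0, 0], [0, 0, 0]],
    [0.72, [0, 0, 0], [0, 0, 0]],
    [0.74, [0, 0, 0], [0, 0, 0]],
    [0.74, [0, -0.008, 0], [0, 0, 0]],
    [0.74, [0, -0.025, 0], [0, 0, 0]],
    [0.74, [0, -0.035, 0], [0, 0, 0]]
  ]
}}

```text
time_s: 26.23
eef_pos: [0.5007, 0.2869, 0.2407]
eef_rot: [0.471, -0.476, 0.526, -0.524]
wrist_force: [-0.1, -0.7, 0.6]
opening: 0.74
```

Emit:
{"fn": "move_arm", "kwargs": {
  "moves": [
    [0.74, [0, -0.035, 0], [0, 0, 0]],
    [0.74, [0, -0.035, -0.02], [0, 0, 0]],
    [0.74, [0, -0.035, -0.03], [0, 0, 0]],
    [0.74, [0, 0, -0.03], [0, 0, 0]],
    [0.74, [0, 0, -0.02], [0, 0, 0]],
    [0.74, [0, 0, 0], [0, 0, 0]],
    [0.74, [0, 0, 0], [0, 0, 0]],
    [0.74, [0, 0, 0], [0, 0, 0]]
  ]
}}

```text
time_s: 26.9
eef_pos: [0.4061, 0.2976, 0.3449]
eef_rot: [-0.474, 0.473, -0.525, 0.525]
wrist_force: [0.0, -0.1, -0.4]
opening: 0.74
```

```bash
python3 - <<'E'
from h import *
c=shot("top","t9.png",None,1.4); P=cloud(c)
def tr(n,lo,hi,zlo,zhi,o,a):
    q=P.reshape(-1,3); q=q[~np.isnan(q[:,0])]; ca,sa=np.cos(a),np.sin(a)
    x=(q[:,0]-o[0])*ca+(q[:,1]-o[1])*sa; y=-(q[:,0]-o[0])*sa+(q[:,1]-o[1])*ca
    m=(x>lo)&(x<hi)&(abs(y)<.049)&(q[:,2]>zlo)&(q[:,2]<zhi); 
    (cc,s,g)=cv2.minAreaRect((np.c_[x,y][m]*1000).astype(np.float32)); print(n,m.sum(),np.round(cc),np.round(s),"ztop",np.percentile(q[m,2],[5,50,95]).round(4))
B=(.5602,.2813);O=(.5349,-.2771)
a=np.arctan2(-23,232);b=np.arctan2(-53,227)
tr("lamp",.01,.106,.025,.06,B,a);tr("carab",-.106,-.01,.009,.05,B,a)
tr("cup",.01,.106,.055,.09,O,b);tr("compass",-.106,-.01,.011,.05,O,b)
plan(0,0,0,0)
E
```

```text
lamp 914 [58. -2.] [43. 62.] ztop [0.0298 0.0364 0.0402]
carab 793 [-59.  -0.] [85. 54.] ztop [0.0107 0.0143 0.0176]
cup 476 [58. -1.] [58. 59.] ztop [0.0562 0.0668 0.0701]
compass 1184 [-59.  -2.] [75. 46.] ztop [0.0132 0.0167 0.0216]
t 26.95 pos [0.4064 0.2975 0.3446] hdg -95.9 tilt [ 0.001  0.    -1.   ] open 0.738 F [ 0.8 -1.2  0.1]
shift mm [ 338.   344.2 -373.8] turn y 1.467 (alt 4.609 )
```

View pics/t9.png

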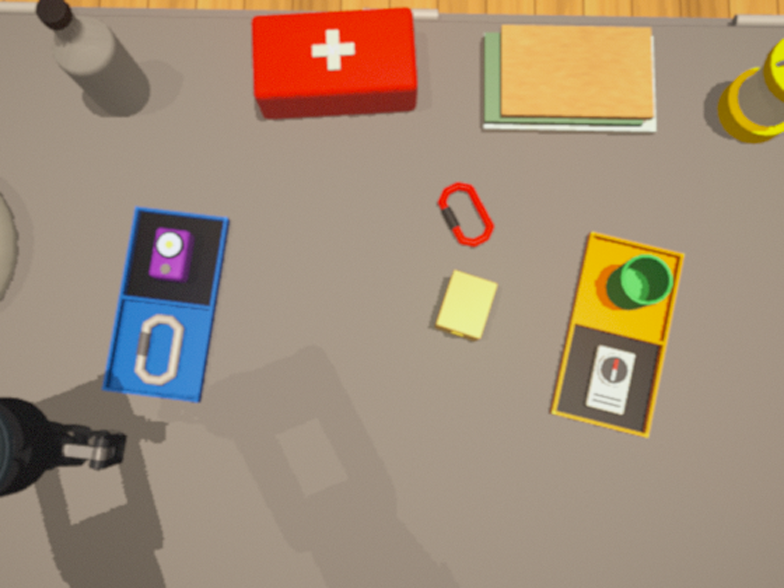

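The view shows the headlamp (170,253), steel carabiner (158,348), cup (640,282) and compass (610,380) all in the right compartments and level. The red carabiner and box have not moved, and the arm is clear.

```bash
python3 -c "
from bench import *
print(hand_in())"
```

```text
the job is handed in; nothing more can be done
None
```

Both kits are made up and the job is handed in, at about 27 s of the 112 s allowed. Each thing was lowered until the wrist force showed contact (5–10 N), then released.

| Thing | Tray and compartment | Centre in tray frame, x / y (mm) | Target, x / y (mm) |
|---|---|---|---|
| Headlamp | blue, padded | 58 / -2 | 58 / 0 |
| Steel carabiner | blue, bare | -59 / 0 | -58 / 0 |
| Compass | orange, padded | -59 / -2 | -58 / 0 |
| Cup | orange, bare | 58 / -1 | 58 / 0 |

- **Placing:** the centres come from the top camera after the last release, and all are within 2 mm of the target (40 mm allowed). Top heights fit flat seating to within about 2 mm for all four, and they look level.
- **Red carabiner and box:** both appear at the same pixel positions as in the first picture. I did not re-measure them.
- **Robot:** the gripper was open and clear of everything.
- **Failed checks:** none failed. The gripper opening read 2–3 mm less than each thing's true width throughout.

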